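Clear the egg timer and tip the recipe book onto its mat

TASK

The recipe book stands on edge by the blue mat, and the green egg timer is in its way: first push the timer along the worktop until it stands upright completely off the mat, then push the standing book over near its top, from where it stands, so that it falls flat with its picture cover up and no part of it beyond the mat's edges. Only push: do not pick up or carry the timer or the book. Leave the egg cup, the salt pot and the yellow egg cooker where they are.

Things in the scene. Friction and masses are not known exactly. Their poses are not given: they have to be found in the camera images.
- mat: Flat blue mat, 210 mm (its x) by 165 mm (its y), fixed and flush with the worktop (a 1 mm marking, no step to feel). Origin at its centre, z up. Its +x points away from the standing book: the direction in which the book is to fall. Place and yaw vary.
- book: Red hardback, rigid, 30 mm thick (x), 115 wide (y), 160 tall (z), about 0.35 kg, standing. Origin: centre of its underside. Its +x is within 5 degrees of the mat's; its +x face stands 20 to 32 mm inside the mat's -x edge, at most 10 mm off the middle line, so tipped over its +x foot edge it lands inside. Picture cover (fried egg) on its -x face; cover up = +x down. Overbalances at 11 degrees.
- book_center (a point): Centre of the book block: 80 mm above the worktop while it stands, 15 mm when it lies flat.
- book_corner0 (a point): Corner of the picture cover: foot edge, book +y side.
- book_corner1 (a point): Corner of the picture cover: foot edge, book -y side.
- book_corner2 (a point): Corner of the picture cover: top edge, book +y side.
- book_corner3 (a point): Corner of the picture cover: top edge, book -y side.
- timer: Green egg-shaped timer on a round white foot (64 mm diameter, 20 high); egg at most 57 mm across, 73 mm tall overall, about 0.13 kg, loose. Origin: centre of its underside. Stands 55 to 75 mm from the mat's centre towards mat +x, within 20 mm of the middle line. Slides upright if pushed at the foot. The worktop past the mat's +x edge is free for 150 mm.
- egg_cup: White egg cup with a brown egg, 50 mm across, 68 mm tall, loose; about 165 mm from the mat's centre, towards its -x +y corner. Origin at the centre of its underside. Leave alone.
- salt_pot: Blue round salt pot with a wooden lid, 56 mm across, 57 mm tall, loose; about 155 mm from the mat's centre on its -y side. Origin at the centre of its underside. Leave alone.
- egg_cooker: Compact round yellow egg cooker, 150 mm across, 134 mm tall with its black knob, loose, 0.8 kg; about 220 mm from the mat's centre on its +y side. Origin at the centre of its underside. Leave alone.

How it is judged:
On the way, in this order (a step that is already met when the one before it is completed fails the run):
1. the egg timer stands upright, completely off the mat, while the book still stands ((x of timer in the frame of mat above 0.136 m or x of timer in the frame of mat below -0.136 m or y of timer in the frame of mat above 0.1135 m or y of timer in the frame of mat below -0.1135 m) and angle between each of timer, book's own z axis and vertical below 0.1 rad and height (world z) of timer between -0.006 and 0.006 m), for 0.2 s.
2. the book lies flat, picture cover up, inside the mat (angle between book's own x axis and vertical above 3.06 rad and height (world z) of book_center below 0.022 m and x of book_corner0 in the frame of mat between -0.108 and 0.108 m and y of book_corner0 in the frame of mat between -0.0855 and 0.0855 m and x of book_corner1 in the frame of mat between -0.108 and 0.108 m and y of book_corner1 in the frame of mat between -0.0855 and 0.0855 m and x of book_corner2 in the frame of mat between -0.108 and 0.108 m and y of book_corner2 in the frame of mat between -0.0855 and 0.0855 m and x of book_corner3 in the frame of mat between -0.108 and 0.108 m and y of book_corner3 in the frame of mat between -0.0855 and 0.0855 m), for 0.2 s.
At the end, for the whole second after the job is handed in: The book lies flat (within 5 degrees), picture cover up, all corners within the mat (3 mm grace); the timer stands upright on the worktop, its whole foot off the mat (1 mm grace); both at rest; egg cup, salt pot and egg cooker upright and within 15 mm of their places (all of step 2 and (x of timer in the frame of mat above 0.136 m or x of timer in the frame of mat below -0.136 m or y of timer in the frame of mat above 0.1135 m or y of timer in the frame of mat below -0.1135 m) and angle between timer's own z axis and vertical below 0.1 rad and height (world z) of timer between -0.006 and 0.006 m and linear speed of each of book, timer below 0.02 m/s and distance of each of egg_cup, salt_pot, egg_cooker from where it was at the start of the episode below 0.015 m and angle between each of egg_cup, salt_pot, egg_cooker's own z axis and vertical below 0.15 rad); the robot touches nothing.
It fails at once if the book is lifted (its centre more than 15 mm above its standing height) (height (world z) of book_center above 0.095 m).
It fails at once if the book is shoved along standing, more than 40 mm, instead of tipped from where it stands (angle between book's own z axis and vertical below 0.12 rad and distance of book from where it was at the start of the episode above 0.04 m).
It fails at once if the timer is lifted off the worktop (height (world z) of timer above 0.02 m).
It fails at once if the timer is knocked over (angle between timer's own z axis and vertical above 0.6 rad).
It fails at once if the egg cup, salt pot or egg cooker is moved more than 15 mm or tipped (not (distance of egg_cup from where it was at the start of the episode below 0.015 m) or not (distance of salt_pot from where it was at the start of the episode below 0.015 m) or not (distance of egg_cooker from where it was at the start of the episode below 0.015 m) or not (angle between egg_cup's own z axis and vertical below 0.15 rad) or not (angle between salt_pot's own z axis and vertical below 0.15 rad) or not (angle between egg_cooker's own z axis and vertical below 0.15 rad)).
It also fails if it takes over 45 s, if anything falls off the work surface, if the arm or the gripper's body presses on something with over 40 N, if the wrist force passes 120 N, or if a joint passes its speed limit or range.

ROBOT

A 6-joint arm with a two-finger parallel gripper is mounted at the origin on the work surface. World frame = base frame: x ahead of the robot, y to its left, z up, the work surface at z = 0. Lengths are in m, angles in rad, forces in N, time in s.
With the tool pointing down it reaches from about 0.35 to 0.725 m from the base axis. Payload 6 kg.
Tool frame: the origin (TCP) lies on the centre line of the jaws, within the pads' length; the fingertips stand 25 mm ahead of it and the grasp point (between the pads) lies 6 mm ahead of it; z points along the fingers, x is the direction in which the jaws open and shut, and the axes are right-handed (so a half turn about z gives the same grasp; the last joint's range is limited). The gripper opens to 85 mm and grips with 20 to 120 N. Pads are 22 mm wide; open, the fingers measure 114 mm over their backs; the gripper's body (76 mm by 85 mm) begins 54 mm behind the grasp point. The pads swing forward as they close: fully open they stand 13 mm farther back than shut.
Start: joints at [1.475, 0.04, 0.085, 0, -1.615, -0.334], TCP at [0.25, 0.545, 0.256] pointing down, gripper open.
Joint ranges: [-2.56, 2.56], [-1.29, 2.01], [-1.08, 1.49], [-3.29, 1.98], [-2.81, -0.18], [-2.99, 2.99]. Speed limits (rad/s): [2.57, 2.57, 3.01, 3.14, 3.14, 3.14].

INTERFACE

Orientations are given as a 3x3 rotation matrix whose columns are the frame's x, y, z axes.
In Python, from cell import ctrl gives the robot as it stands.
- The arm moves only by the tool arm_command, never from a script. Its arguments are lists of equal length, an entry for each row: "offset": the shift along the tool's x, y, z in m, a list of three; "roll": the turn about the tool's z in degrees. A call has 1 to 12 rows; each row shifts and turns the commanded pose from where the row before left it, along the tool's axes as they then stand; what a row does not reach is not made up. A row lasts 1/8 s, in which the tool goes at most 62.5 mm and 10.7 degrees, less where a joint would pass 70% of its speed; a pose out of reach is approached as far as the arm can. A call with a gripper value outside its range is refused whole. "jaw" is the opening, from 0 (shut) to 1 (fully open), set as the call begins (left out, the last holds). The fingers move at their own pace and stop on an object; the grip force is fixed at half the most. Time passes only in rows, so rows that do not move let the fingers close. It gives the time, the measured TCP pose, the force and the opening at its end, in the units of the state.
- ctrl.get_state(): the state, without advancing time (a new reading comes with each control period).
- ctrl.get_image(name): name is "side" or "top" or "wrist"; returns a dict with "frame" (480x640x3 uint8, blue, green, red), "range_z" (480x640 float32, m along the optical axis (not along the pixel's ray), 0 where there is no reading), "fx", "fy", "cx", "cy" (pixels), "R" (3x3) and "t" (3): a world point X has camera coordinates R X + t; the wrist camera has in their place "hand_eye" (4x4, takes a point from camera to tool coordinates, whose origin is the TCP and whose axes are the tool frame's). Camera axes: x right, y down, z forward; pixel columns grow to the right and rows downward; lengths in m; the calibration is good to about 2 mm. A picture is of the moment at which its call begins: read the wrist's pose just before it.
- ctrl.job_done(): hands the job in, once; it reports no verdict.
The state is a dict: "time_s": time; "joint_positions": joint angles; "dq": joint speeds; "joint_torque": joint torques, N m; "position": TCP position; "eef_rot": TCP orientation; "force": force on the tool from outside, world axes, zero at the start; "moment": the same for the moment, N m; "gripper_width": finger opening in m.
Only numpy, scipy, OpenCV 4.12 (cv2) and the standard library are available. Lean on these libraries where they do the work, as an engineer would, in place of code of your own. Each camera call takes 0.05 s, during which the arm holds its last target.

## Working session

There is one attempt and no reset: what is moved stays moved. The work goes in short steps, Python scripts to look and compute and a tool call to move; the robot and the scene stay as the last step left them, time stands still between calls to the robot, and variables do not carry over. Pictures are saved under pics/ and viewed, and the job is handed in when it is done.

Besides the shell and the picture viewer there is one more tool, called after ">>>" as a command line: name --pt "numbers of a row" for each row, then --argument value for the rest. arm_command: Moves the arm, as the interface text tells. Its arguments: {"type":"object","properties":{"offset":{"type":"array"},"roll":{"type":"array"},"jaw":{"type":"number"}},"required":["offset","roll"]}

```bash
mkdir -p pics; ls; cat > h.py <<'E'
import numpy as np, cv2
from cell import ctrl
def cap(name,tag):
    s=ctrl.get_state(); im=ctrl.get_image(name)
    cv2.imwrite(f'pics/{tag}.png',im['frame']); 
    np.savez(f'{tag}.npz',pos=s['position'],rot=s['eef_rot'],**{k:np.array(v) for k,v in im.items()})
    return im
def pix(im,u,v,z=None):
    R,t=np.array(im['R']),np.array(im['t'])
    d=np.array([(u-im['cx'])/im['fx'],(v-im['cy'])/im['fy'],1.])
    if z is None:
        return R.T@(d*im['range_z'][int(v),int(u)]-t)
    o=-R.T@t; w=R.T@d
    return o+w*(z-o[2])/w[2]
def cloud(im):
    v,u=np.mgrid[0:480,0:640]; Z=im['range_z']
    P=np.stack([(u-im['cx'])/im['fx']*Z,(v-im['cy'])/im['fy']*Z,Z],-1)
    return (P-np.array(im['t']))@np.array(im['R'])
E
python3 - <<'E'
from h import *
a=cap('top','top1');b=cap('side','side1')
s=ctrl.get_state();print(s['time_s'],np.round(s['position'],4),np.round(s['eef_rot'],3),s['gripper_width'])
E
```

```text
pics
0.1 [0.2498 0.5452 0.2554] [[-0.417 -0.909 -0.001]
 [-0.909  0.417 -0.002]
 [ 0.002 -0.    -1.   ]] 0.08534989723814944
```

View pics/top1.png

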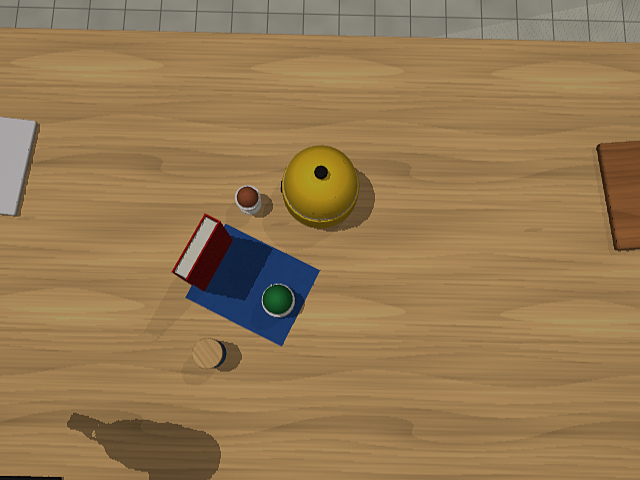

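View pics/side1.png

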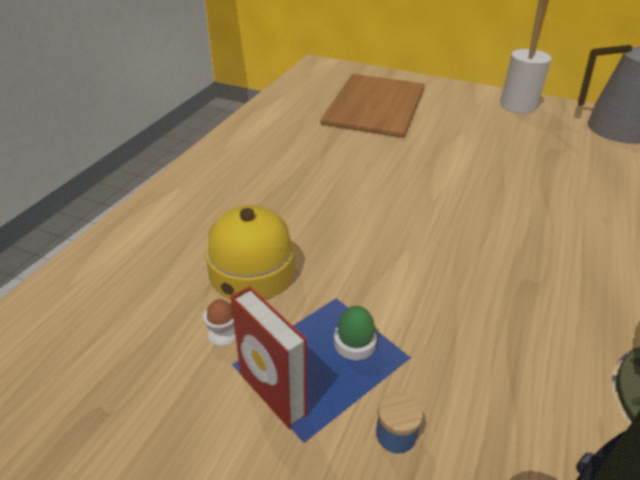

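The top view shows the mat with its corners near (319,269), (283,346) and (187,297), the timer at (278,299), and the book top from (207,215) to (180,275). In the side view the egg cover faces outward on the book.

```bash
cat > m.py <<'E'
from h import *
im={k:v for k,v in np.load('top1.npz').items()}
P=cloud(im);F=im['frame'].astype(int);B,G,R=F[...,0],F[...,1],F[...,2]
for n,p in dict(c1=(319,269),c2=(283,346),c3=(187,297)).items(): print(n,np.round(pix(im,*p,z=0),4))
blue=(B>60)&(B>1.5*G)&(B>2*R)&(P[...,2]<0.006)&(im['range_z']>0)
blue|=(B>25)&(B>1.5*G)&(B>2*R)&(P[...,2]<0.006)&(im['range_z']>0)
q=P[blue][:,:2]
n,l,st,ce=cv2.connectedComponentsWithStats(blue.astype(np.uint8)); i=1+st[1:,4].argmax(); print(st[i])
q=P[l==i][:,:2]; r=cv2.minAreaRect((q*1000).astype(np.float32)); print('mat',r); print(cv2.boxPoints(r))
def comp(m,name):
    n,l,st,ce=cv2.connectedComponentsWithStats(m.astype(np.uint8)); i=1+st[1:,4].argmax(); q=P[l==i]; 
    rr=cv2.minAreaRect((q[:,:2]*1000).astype(np.float32)); print(name,len(q),rr,q.min(0).round(3),q.max(0).round(3)); return q
x=P
comp((P[...,2]>0.145)&(P[...,2]<0.175)&(np.arange(640)[None]<260)&(np.arange(480)[:,None]<300)&(np.arange(480)[:,None]>180),'booktop')
comp((P[...,2]>0.03)&(G>1.4*R)&(G>1.4*B),'egg')
def win(name,u0,u1,v0,v1,z0):
    m=np.zeros((480,640),bool); m[v0:v1,u0:u1]=1; comp(m&(P[...,2]>z0),name)
win('timer',250,310,270,330,.012); win('salt',190,230,330,375,.03); win('cup',230,270,180,220,.03); win('cooker',275,370,135,235,.02)
E
python3 m.py
```

```text
c1 [0.5441 0.0083 0.    ]
c2 [0.3936 0.0738 0.    ]
c3 [0.4832 0.2629 0.    ]
[ 186  224  134  122 6950]
mat ((512.8311157226562, 137.11680603027344), (209.8579559326172, 163.67393493652344), 64.78746795654297)
[[394.09308    77.04469  ]
 [542.1745      7.3233185]
 [631.56915   197.18892  ]
 [483.48773   266.91028  ]]
booktop 1321 ((552.3189086914062, 218.62710571289062), (32.118431091308594, 115.23479461669922), 64.4951400756836) [0.495 0.18  0.145] [0.609 0.257 0.165]
egg 671 ((438.498046875, 47.65388488769531), (161.486328125, 54.09073257446289), 42.73235321044922) [0.361 0.013 0.036] [0.504 0.112 1.136]
timer 881 ((429.78570556640625, 68.95045471191406), (166.5902557373047, 62.501617431640625), 18.628957748413086) [0.361 0.013 0.012] [0.51  0.116 1.136]
salt 787 ((378.4010314941406, 124.27315521240234), (53.64249801635742, 222.27877807617188), 1.2349534034729004) [0.35  0.013 0.031] [0.403 0.235 1.136]
cup 509 ((533.765380859375, 76.29278564453125), (365.2875061035156, 48.401371002197266), 27.72985076904297) [0.361 0.013 0.03 ] [0.699 0.174 1.136]
cooker 4958 ((570.299072265625, -18.024948120117188), (395.5229187011719, 151.13482666015625), 12.559770584106445) [ 0.361 -0.063  0.02 ] [0.764 0.086 1.136]
```

```bash
sed -i "s/^P=cloud(im);/P=cloud(im);P[im['range_z']==0]=-9;/" m.py; cat >> m.py <<'E'
c=np.array(r[0])/1000; a=np.radians(r[2]); ex=-np.array([np.cos(a),np.sin(a)]); ey=np.array([-ex[1],ex[0]]); print('ex',ex,'ey',ey)
tm=lambda p:(np.round((np.array(p)[:2]-c)@np.c_[ex,ey],4))
for n,p in dict(book=(.5523,.2186)).items(): print(n,tm(p))
for n,w,z0 in [('timer',(250,310,270,330),.012),('salt',(190,235,330,375),.03),('cup',(230,270,180,220),.03),('cooker',(275,370,135,235),.02)]:
    m=np.zeros((480,640),bool); m[w[2]:w[3],w[0]:w[1]]=1
    q=P[m&(P[...,2]>z0)]; (cc,rad)=cv2.minEnclosingCircle((q[:,:2]*1000).astype(np.float32)); print(n,np.round(cc,1),round(rad,1),'mat',tm(np.array(cc)/1000),'top',q[:,2].max().round(3))
E
python3 m.py
```

```text
c1 [0.5441 0.0083 0.    ]
c2 [0.3936 0.0738 0.    ]
c3 [0.4832 0.2629 0.    ]
[ 186  224  134  122 6950]
mat ((512.8311157226562, 137.11680603027344), (209.8579559326172, 163.67393493652344), 64.78746795654297)
[[394.09308    77.04469  ]
 [542.1745      7.3233185]
 [631.56915   197.18892  ]
 [483.48773   266.91028  ]]
booktop 1321 ((552.3189086914062, 218.62710571289062), (32.118431091308594, 115.23479461669922), 64.4951400756836) [0.495 0.18  0.145] [0.609 0.257 0.165]
egg 670 ((478.2463073730469, 84.93193817138672), (51.8121223449707, 54.261470794677734), 1.7366960048675537) [0.452 0.058 0.036] [0.504 0.112 0.078]
timer 878 ((478.984619140625, 85.2144775390625), (62.815250396728516, 61.36952590942383), 2.4568188190460205) [0.448 0.055 0.012] [0.51  0.116 0.078]
salt 785 ((376.5975036621094, 207.93295288085938), (53.64249801635742, 54.92032241821289), 1.2349534034729004) [0.35  0.18  0.031] [0.403 0.235 0.064]
cup 504 ((673.805419921875, 149.57510375976562), (48.53176498413086, 48.684757232666016), 4.305567264556885) [0.65  0.125 0.03 ] [0.699 0.174 0.073]
cooker 4934 ((694.6848754882812, 11.829330444335938), (148.66317749023438, 140.51039123535156), 59.4183464050293) [ 0.624 -0.063  0.02 ] [0.764 0.086 0.14 ]
ex [-0.42597719 -0.9047339 ] ey [ 0.9047339  -0.42597719]
book [-0.0905  0.001 ]
timer [479.1  85.7] 31.8 mat [ 0.0609 -0.0086] top 0.078
salt [376.4 207.8] 27.9 mat [-0.0059 -0.1535] top 0.064
cup [674.1 149.5] 25.6 mat [-0.0799  0.1406] top 0.073
cooker [699.1  11.1] 76.2 mat [0.0347 0.2222] top 0.14
```

```bash
python3 - <<'E'
from h import *
s=ctrl.get_state()
im=ctrl.get_image('wrist');cv2.imwrite('pics/w1.png',im['frame']);print(np.round(im['hand_eye'],3))
c=np.array([.5128,.1371]);ex=np.array([-.426,-.9047]);ey=np.array([.9047,-.426])
for x,y in [(0,-.0086),(.022,-.0086),(.125,-.0086),(-.15,.001),(-.06,.001)]: print(x,y,np.round(c+x*ex+y*ey,4))
E
```

```text
[[ 1.     0.     0.001 -0.   ]
 [-0.     0.958  0.286 -0.072]
 [-0.001 -0.286  0.958 -0.117]
 [ 0.     0.     0.     1.   ]]
0 -0.0086 [0.505  0.1408]
0.022 -0.0086 [0.4956 0.1209]
0.125 -0.0086 [0.4518 0.0277]
-0.15 0.001 [0.5776 0.2724]
-0.06 0.001 [0.5393 0.191 ]
```

View pics/w1.png

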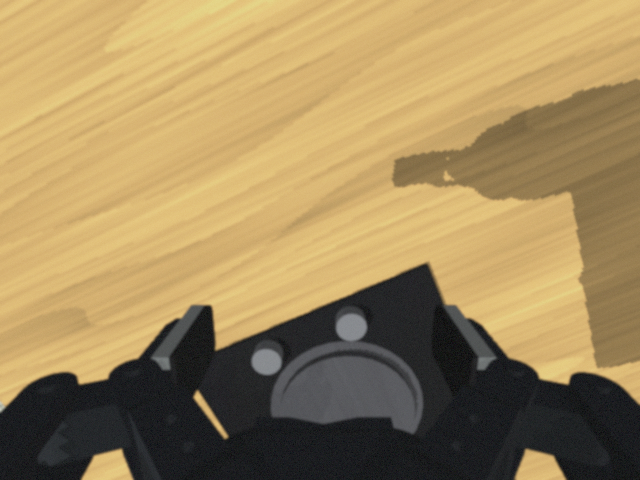

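>>> arm_command --pt "0 0 0" --pt "0 0 0" --pt "0 0 0" --pt "0 0 0" --pt "0 0 0" --pt "0 0 0" --pt "0 0 0" --pt "0 0 0" --pt "0 0 0" --pt "0 0 0" --roll '[9.06,9.06,9.06,9.06,9.06,9.06,9.06,9.06,9.06,9.06]' --jaw 0.35

```text
time_s: 1.4
position: [0.2499, 0.5453, 0.2558]
eef_rot: [[-0.902, 0.431, -0.0], [0.431, 0.902, -0.001], [-0.0, -0.001, -1.0]]
force: [-1.0, -0.3, 0.0]
gripper_width: 0.0297
```

```bash
cat > st.py <<'E'
from h import *
import sys
s=ctrl.get_state();p=np.array(s['position']);R=np.array(s['eef_rot'])
print(s['time_s'],p.round(4),'\n',R.round(3),np.round(s['joint_positions'],2),np.round(s['force'],1),s['gripper_width'])
c=np.array([.5128,.1371]);ex=np.array([-.426,-.9047]);ey=np.array([.9047,-.426])
print('mat',np.round([(p[:2]-c)@ex,(p[:2]-c)@ey],4))
for x,y,z in [(-.003,-.0086,p[2]),(.125,-.0086,p[2]),(-.15,.001,p[2]),(-.06,.001,p[2])]:
    g=c+x*ex+y*ey; print(x,y,'tool off',np.round(R.T@(np.r_[g,z]-p),4))
E
python3 st.py
```

```text
1.4 [0.2499 0.5453 0.2558] 
 [[-0.902  0.431 -0.   ]
 [ 0.431  0.902 -0.001]
 [-0.    -0.001 -1.   ]] [ 1.47  0.04  0.08 -0.   -1.62 -1.92] [-1.  -0.3  0. ] 0.029678195344020226
mat [-0.2573 -0.4118]
-0.003 -0.0086 tool off [-4.045e-01 -2.521e-01  2.000e-04]
0.125 -0.0086 tool off [-4.052e-01 -3.801e-01  3.000e-04]
-0.15 0.001 tool off [-4.133e-01 -1.051e-01  1.000e-04]
-0.06 0.001 tool off [-4.138e-01 -1.951e-01  2.000e-04]
```

>>> arm_command --pt "-0.02 -0.012 0" --pt "-0.04 -0.025 0" --pt "-0.04 -0.025 0" --pt "-0.04 -0.025 0" --pt "-0.04 -0.025 0" --pt "-0.04 -0.025 0" --pt "-0.04 -0.025 0" --pt "-0.04 -0.025 0" --pt "-0.04 -0.025 0" --pt "-0.04 -0.025 0" --pt "-0.0245 -0.015 0" --pt "0 0 0" --roll '[0,0,0,0,0,0,0,0,0,0,0,0]'

```text
time_s: 2.9
position: [0.5089, 0.1427, 0.2561]
eef_rot: [[-0.904, 0.428, -0.0], [0.428, 0.904, -0.001], [0.0, -0.001, -1.0]]
force: [-0.6, -0.1, 0.8]
gripper_width: 0.0301
```

```bash
python3 st.py; python3 -c "
from h import *
cap('side','s2')"
```

```text
2.9 [0.5089 0.1427 0.2561] 
 [[-0.904  0.428 -0.   ]
 [ 0.428  0.904 -0.001]
 [ 0.    -0.001 -1.   ]] [ 0.65 -0.15 -0.1   0.   -1.62 -1.1 ] [-0.6 -0.1  0.8] 0.030053470811492896
mat [-0.0034 -0.0059]
-0.003 -0.0086 tool off [ 0.0027 -0.0005  0.    ]
0.125 -0.0086 tool off [ 2.400e-03 -1.285e-01  1.000e-04]
-0.15 0.001 tool off [-6.700e-03  1.466e-01 -1.000e-04]
-0.06 0.001 tool off [-0.0068  0.0566 -0.    ]
```

View pics/s2.png

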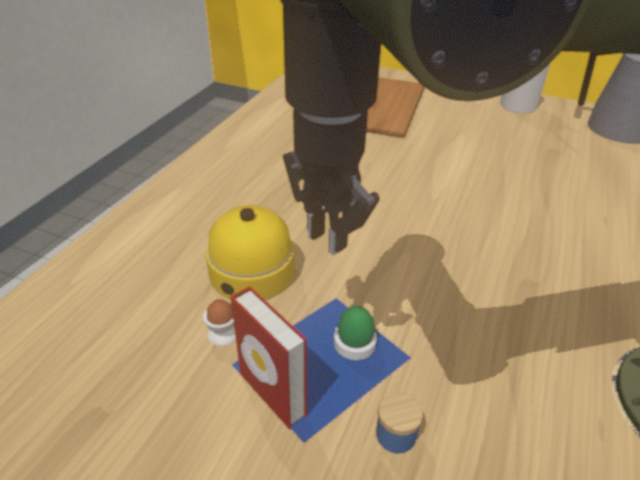

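The side view shows the gripper above the gap between the book and the timer, with its tips around (335,240). The book and timer have not moved.

>>> arm_command --pt "0.0025 0 0.01" --pt "0 0 0.03" --pt "0 0 0.03" --pt "0 0 0.03" --pt "0 0 0.03" --pt "0 0 0.03" --pt "0 0 0.02" --pt "0 0 0" --roll '[0,0,0,0,0,0,0,0]'

```text
time_s: 3.95
position: [0.5045, 0.1462, 0.0741]
eef_rot: [[-0.905, 0.425, -0.003], [0.425, 0.905, -0.002], [0.002, -0.003, -1.0]]
force: [0.5, -0.1, 0.6]
gripper_width: 0.0299
```

```bash
python3 st.py; python3 -c "
from h import *
cap('side','s3')
i=cap('wrist','w3')"
```

```text
3.95 [0.5045 0.1462 0.0741] 
 [[-0.905  0.425 -0.003]
 [ 0.425  0.905 -0.002]
 [ 0.002 -0.003 -1.   ]] [ 0.67 -0.1  -0.39 -0.   -1.29 -1.1 ] [ 0.5 -0.1  0.6] 0.02990812298055396
mat [-0.0047 -0.0114]
-0.003 -0.0086 tool off [-0.0028 -0.0017 -0.    ]
0.125 -0.0086 tool off [-0.0026 -0.1297  0.0004]
-0.15 0.001 tool off [-0.0126  0.1452 -0.0005]
-0.06 0.001 tool off [-0.0125  0.0552 -0.0002]
```

View pics/s3.png

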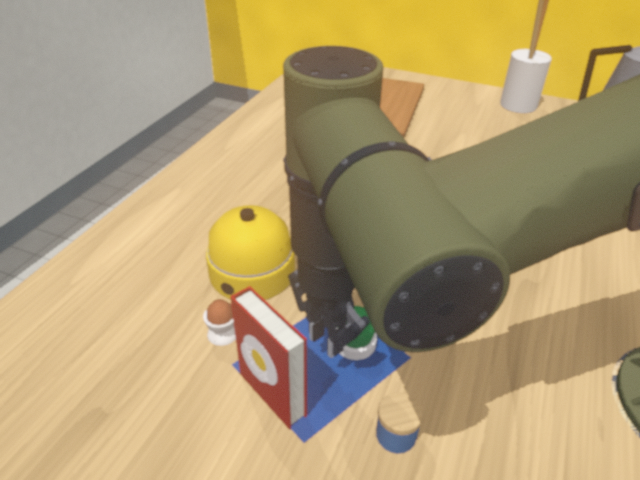

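View pics/w3.png

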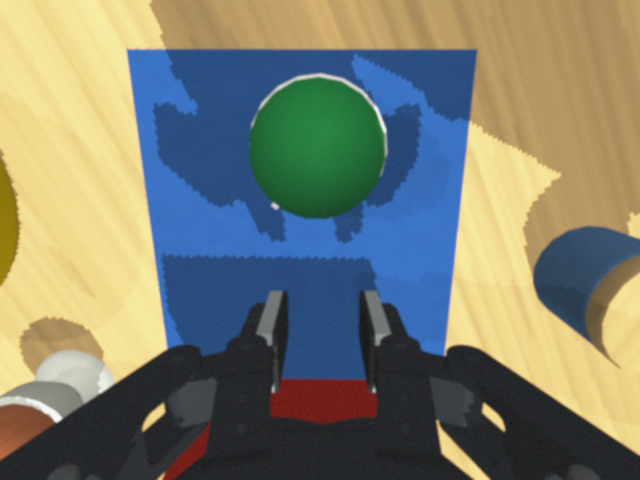

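The wrist view shows the timer at (318,146), centred on the fingers at (322,330). The gap to the red book below is clear. Next I check arm clearance and tip height from the side depth.

```bash
python3 -c "
from h import *
im=dict(np.load('s3.npz'));P=cloud(im)
for u,v in [(335,351),(315,337),(440,340),(480,335),(345,300),(305,310),(322,285)]: print(u,v,P[v,u].round(3))
"
```

```text
335 351 [0.483 0.164 0.068]
315 337 [0.521 0.143 0.056]
440 340 [0.341 0.353 0.364]
480 335 [ 0.306 -0.007  0.002]
345 300 [0.473 0.165 0.171]
305 310 [0.539 0.139 0.099]
322 285 [0.496 0.184 0.204]
```

>>> arm_command --pt "-0.0025 0 0.01" --pt "0 0 0.01" --pt "0 0 0.01" --pt "0 0 0.005" --pt "0 0 0.004" --pt "0 0 0" --roll '[0,0,0,0,0,0]'

```text
time_s: 4.8
position: [0.5084, 0.145, 0.0371]
eef_rot: [[-0.905, 0.426, -0.0], [0.426, 0.905, -0.0], [0.0, -0.0, -1.0]]
force: [0.7, 0.1, -0.4]
gripper_width: 0.0296
```

```bash
python3 st.py
```

```text
4.8 [0.5084 0.145  0.0371] 
 [[-0.905  0.426 -0.   ]
 [ 0.426  0.905 -0.   ]
 [ 0.    -0.    -1.   ]] [ 0.66 -0.06 -0.42  0.   -1.21 -1.1 ] [ 0.7  0.1 -0.4] 0.029627066122501492
mat [-0.0053 -0.0073]
-0.003 -0.0086 tool off [ 0.0013 -0.0023  0.    ]
0.125 -0.0086 tool off [ 1.300e-03 -1.303e-01  1.000e-04]
-0.15 0.001 tool off [-8.300e-03  1.447e-01 -1.000e-04]
-0.06 0.001 tool off [-0.0083  0.0547 -0.    ]
```

>>> arm_command --pt "0.001 -0.006 0.002" --pt "0 -0.008 0" --pt "0 -0.007 0" --pt "0 -0.005 0" --pt "0 -0.005 0" --pt "0 -0.006 0" --pt "0 -0.008 0" --pt "0 -0.008 0" --pt "0 -0.008 0" --pt "0 -0.008 0" --pt "0 -0.008 0" --pt "0 -0.004 0" --roll '[0,0,0,0,0,0,0,0,0,0,0,0]'

```text
time_s: 6.3
position: [0.4729, 0.0718, 0.0354]
eef_rot: [[-0.905, 0.426, 0.0], [0.426, 0.905, 0.0], [-0.0, 0.0, -1.0]]
force: [0.0, 1.3, 1.2]
gripper_width: 0.0301
```

```bash
python3 st.py; python3 -c "
from h import *
i=cap('wrist','w4')"
```

```text
6.3 [0.4729 0.0718 0.0354] 
 [[-0.905  0.426  0.   ]
 [ 0.426  0.905  0.   ]
 [-0.     0.    -1.   ]] [ 0.57 -0.21 -0.56  0.   -1.22 -1.01] [0.  1.3 1.2] 0.03012071780291803
mat [ 0.0761 -0.0082]
-0.003 -0.0086 tool off [0.0004 0.0791 0.    ]
0.125 -0.0086 tool off [ 0.0003 -0.0489 -0.    ]
-0.15 0.001 tool off [-0.0092  0.2261  0.    ]
-0.06 0.001 tool off [-0.0092  0.1361  0.    ]
```

View pics/w4.png

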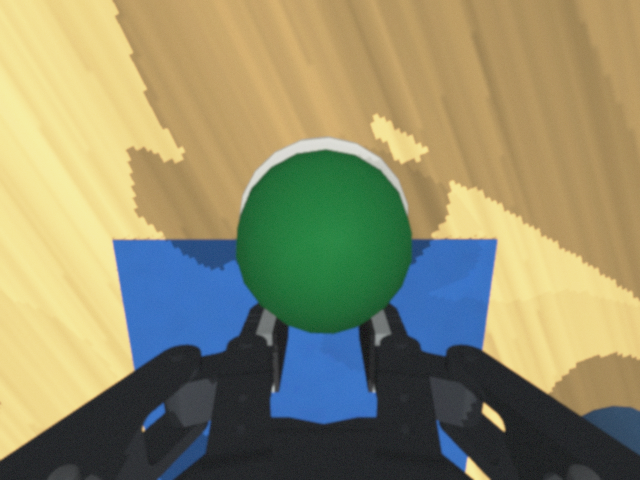

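The timer is upright and centred at (325,240), sliding ahead of the fingers. I continue the push.

>>> arm_command --pt "0 -0.004 0" --pt "0 -0.006 0" --pt "0 -0.007 0" --pt "0 -0.007 0" --pt "0 -0.007 0" --pt "0 -0.007 0" --pt "0 -0.006 0" --pt "0 -0.004 0" --pt "0 -0.002 0" --pt "0 0 0" --pt "0 0 0" --roll '[0,0,0,0,0,0,0,0,0,0,0]'

```text
time_s: 7.72
position: [0.4516, 0.0269, 0.0352]
eef_rot: [[-0.905, 0.426, -0.0], [0.426, 0.905, -0.0], [0.0, -0.001, -1.0]]
force: [-0.1, 0.6, -0.4]
gripper_width: 0.0296
```

```bash
python3 st.py; python3 -c "
from h import *
i=cap('wrist','w5')"
```

```text
7.725 [0.4516 0.0269 0.0352] 
 [[-0.905  0.426 -0.   ]
 [ 0.426  0.905 -0.   ]
 [ 0.    -0.001 -1.   ]] [ 0.51 -0.29 -0.62  0.   -1.24 -0.95] [-0.1  0.6 -0.4] 0.029638959658643268
mat [ 0.1258 -0.0084]
-0.003 -0.0086 tool off [ 2.000e-04  1.288e-01 -1.000e-04]
0.125 -0.0086 tool off [ 0.0002  0.0008 -0.    ]
-0.15 0.001 tool off [-9.300e-03  2.758e-01 -2.000e-04]
-0.06 0.001 tool off [-9.300e-03  1.858e-01 -1.000e-04]
```

View pics/w5.png

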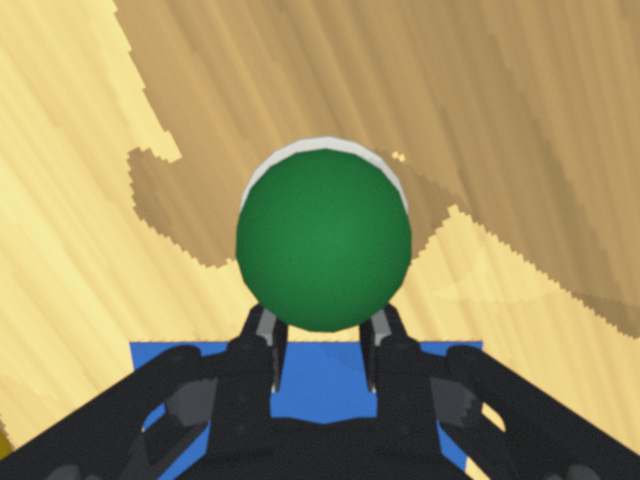

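>>> arm_command --pt "0 0.01 0" --pt "0 0.02 0" --pt "0 0.01 -0.02" --pt "0 0 -0.04" --pt "0 0 -0.05" --pt "0 0 -0.05" --pt "0 0 -0.05" --pt "0 0.02 -0.01" --pt "-0.002 0.04 0" --pt "-0.003 0.05 0" --pt "-0.002 0.05 0" --pt "-0.002 0.04 0" --roll '[0,0,0,0,0,0,0,0,0,0,0,0]'

```text
time_s: 9.28
position: [0.563, 0.2434, 0.2544]
eef_rot: [[-0.905, 0.425, -0.001], [0.425, 0.905, -0.001], [0.0, -0.001, -1.0]]
force: [0.2, -0.6, 1.1]
gripper_width: 0.0295
```

```bash
python3 st.py
```

```text
9.275 [0.563  0.2434 0.2544] 
 [[-0.905  0.425 -0.001]
 [ 0.425  0.905 -0.001]
 [ 0.    -0.001 -1.   ]] [ 0.73  0.08  0.12  0.   -1.61 -1.17] [ 0.2 -0.6  1.1] 0.029498960133305628
mat [-1.176e-01  1.000e-04]
-0.003 -0.0086 tool off [ 8.800e-03 -1.146e-01  1.000e-04]
0.125 -0.0086 tool off [ 8.900e-03 -2.426e-01  2.000e-04]
-0.15 0.001 tool off [-0.0009  0.0324 -0.    ]
-0.06 0.001 tool off [-0.0008 -0.0576  0.    ]
```

>>> arm_command --pt "-0.001 0.02 0" --pt "0 0.018 0" --pt "0 0 0" --pt "0 0 0.02" --pt "0 0 0.03" --pt "0 0 0.03" --pt "0 0 0.015" --pt "0 0 0" --pt "0 0 0" --roll '[0,0,0,0,0,0,0,0,0]'

```text
time_s: 10.4
position: [0.5799, 0.2745, 0.1621]
eef_rot: [[-0.905, 0.426, 0.002], [0.426, 0.905, 0.001], [-0.002, 0.002, -1.0]]
force: [0.3, 0.3, 0.1]
gripper_width: 0.0297
```

```bash
python3 st.py; python3 -c "
from h import *
i=cap('wrist','w6');cap('side','s6');cap('top','top6')"
```

```text
10.4 [0.5799 0.2745 0.1621] 
 [[-0.905  0.426  0.002]
 [ 0.426  0.905  0.001]
 [-0.002  0.002 -1.   ]] [ 0.75  0.16  0.04  0.   -1.45 -1.19] [0.3 0.3 0.1] 0.02965936232366427
mat [-0.1529  0.0022]
-0.003 -0.0086 tool off [ 0.0108 -0.1499 -0.0003]
0.125 -0.0086 tool off [ 0.0108 -0.2779 -0.0005]
-0.15 0.001 tool off [ 0.0012 -0.0029 -0.    ]
-0.06 0.001 tool off [ 0.0012 -0.0929 -0.0002]
```

View pics/w6.png

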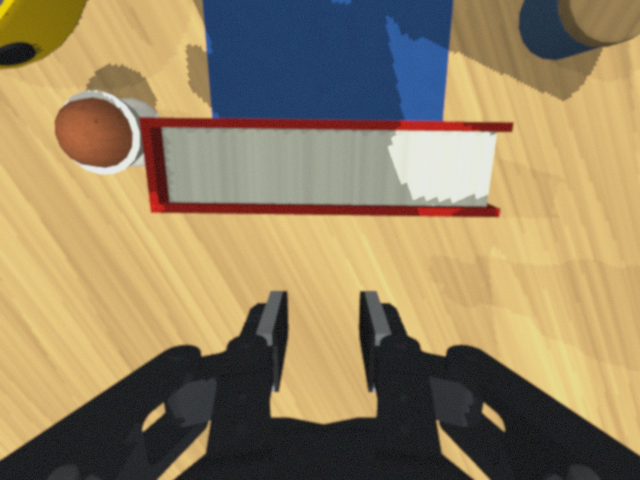

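View pics/s6.png

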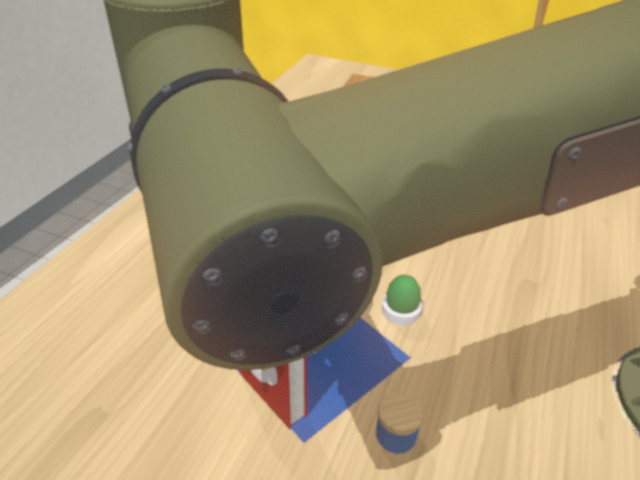

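View pics/top6.png

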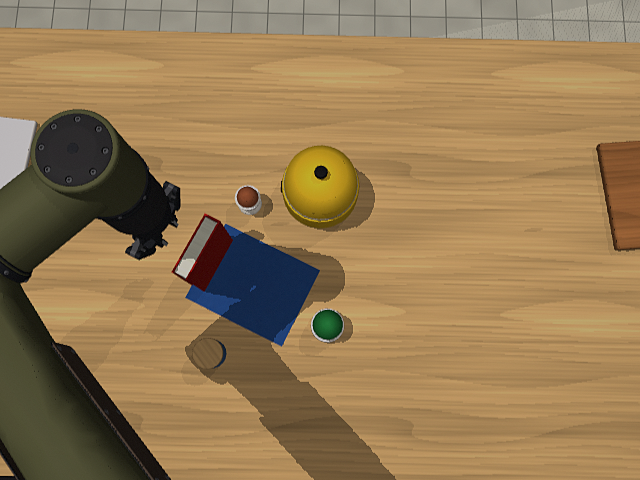

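The wrist view shows the book top square to the fingers, centred at about (325,165). The top view shows the timer at (327,325), well off the mat. Now I push the book.

>>> arm_command --pt "0 -0.006 0.002" --pt "0 -0.01 0.001" --pt "0 -0.01 0" --pt "0 -0.006 0" --pt "0 -0.005 0" --pt "0 -0.005 0" --pt "0 -0.005 0" --pt "0 -0.005 0" --pt "0 -0.005 0" --pt "0 -0.005 0" --roll '[0,0,0,0,0,0,0,0,0,0]'

```text
time_s: 11.8
position: [0.5527, 0.2178, 0.1572]
eef_rot: [[-0.905, 0.426, -0.0], [0.426, 0.905, -0.0], [0.0, -0.0, -1.0]]
force: [0.6, 0.1, 0.5]
gripper_width: 0.0302
```

```bash
python3 st.py; python3 -c "
from h import *
i=cap('wrist','w7')"
```

```text
11.8 [0.5527 0.2178 0.1572] 
 [[-0.905  0.426 -0.   ]
 [ 0.426  0.905 -0.   ]
 [ 0.    -0.    -1.   ]] [ 0.71  0.04 -0.1   0.   -1.44 -1.15] [0.6 0.1 0.5] 0.030206356926935615
mat [-0.09    0.0017]
-0.003 -0.0086 tool off [ 0.0103 -0.087   0.    ]
0.125 -0.0086 tool off [ 1.03e-02 -2.15e-01  1.00e-04]
-0.15 0.001 tool off [ 0.0007  0.06   -0.    ]
-0.06 0.001 tool off [ 0.0007 -0.03    0.    ]
```

View pics/w7.png

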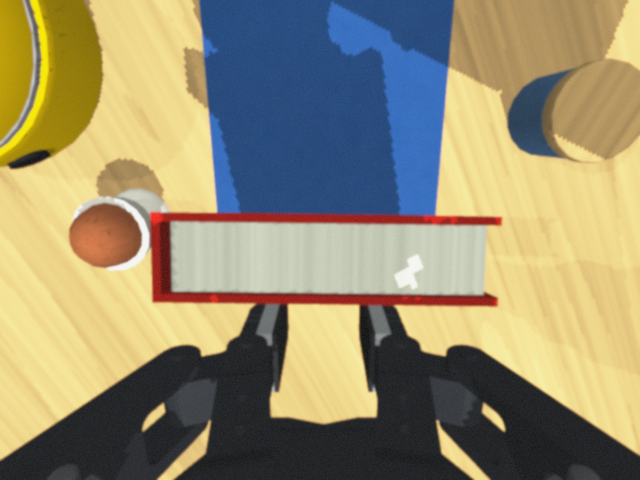

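```bash
cat > wc.py <<'E'
from h import *
import sys
c=np.array([.5128,.1371]);ex=np.array([-.426,-.9047]);ey=np.array([.9047,-.426])
def wp(tag,pts):
    d=np.load(tag+'.npz');H=d['hand_eye'];Z=d['range_z']
    for u,v in pts:
        z=Z[v,u];p=np.array([(u-d['cx'])/d['fx']*z,(v-d['cy'])/d['fy']*z,z,1])
        q=d['rot']@(H@p)[:3]+d['pos']; print(tag,u,v,'mat',np.round([(q[:2]-c)@ex,(q[:2]-c)@ey,q[2]],4))
E
python3 - <<'E'
from wc import *
wp('w6',[(320,124),(320,140),(320,180),(320,210)])
wp('w7',[(320,216),(320,230),(320,280),(320,298),(272,340)])
E
```

```text
w6 320 124 mat [-0.078   0.0029  0.1594]
w6 320 140 mat [-0.0828  0.0029  0.1558]
w6 320 180 mat [-0.0957  0.0029  0.1542]
w6 320 210 mat [-0.1048  0.0029  0.1598]
w7 320 216 mat [-0.0436  0.0025  0.1565]
w7 320 230 mat [-0.0495  0.0025  0.1519]
w7 320 280 mat [-0.0657  0.0025  0.157 ]
w7 320 298 mat [-0.0704  0.0025  0.1613]
w7 272 340 mat [-0.0813  0.0178  0.1694]
```

The depth readings show the book tilting about 11° with its foot nearly in place. A little more push will tip it.

>>> arm_command --pt "0 -0.004 0" --pt "0 -0.005 0" --pt "0 -0.005 0" --pt "0 -0.003 0" --pt "0 0 0" --pt "0 0 0" --pt "0 0 0" --pt "0 0 0" --roll '[0,0,0,0,0,0,0,0]'

```text
time_s: 12.85
position: [0.5457, 0.2028, 0.1572]
eef_rot: [[-0.905, 0.426, -0.0], [0.426, 0.905, -0.0], [-0.0, -0.0, -1.0]]
force: [-0.6, -0.1, -0.7]
gripper_width: 0.0302
```

```bash
python3 st.py; python3 -c "
from h import *
i=cap('wrist','w8')"
```

```text
12.85 [0.5457 0.2028 0.1572] 
 [[-0.905  0.426 -0.   ]
 [ 0.426  0.905 -0.   ]
 [-0.    -0.    -1.   ]] [ 0.7   0.   -0.13  0.   -1.43 -1.14] [-0.6 -0.1 -0.7] 0.030183024494167574
mat [-0.0734  0.0017]
-0.003 -0.0086 tool off [ 0.0103 -0.0704  0.    ]
0.125 -0.0086 tool off [ 0.0103 -0.1984  0.    ]
-0.15 0.001 tool off [ 0.0008  0.0766 -0.    ]
-0.06 0.001 tool off [ 0.0007 -0.0134  0.    ]
```

View pics/w8.png

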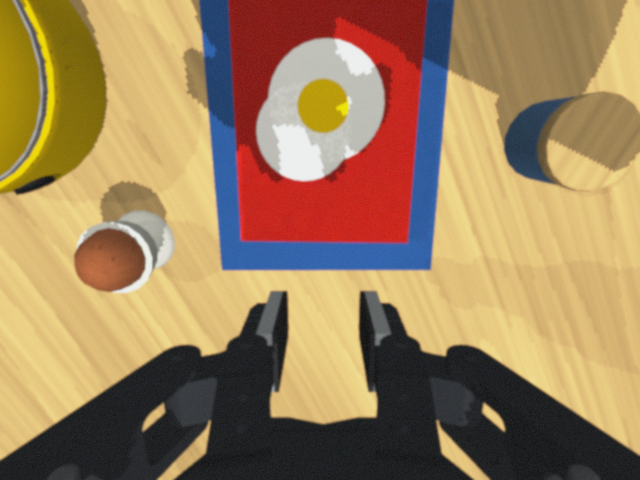

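The book lies flat with its cover up, its foot edge at v≈241 and the mat edge at v≈269. I retreat and check.

>>> arm_command --pt "0 0 -0.02" --pt "0 0.01 -0.03" --pt "0 0.03 -0.02" --pt "0.01 0.04 0" --pt "0.03 0.04 0" --pt "0.04 0.03 0" --pt "0.04 0 0" --pt "0.02 0 0" --pt "0 0 0" --pt "0 0 0" --roll '[0,0,0,0,0,0,0,0,0,0]'

```text
time_s: 14.15
position: [0.4835, 0.3976, 0.228]
eef_rot: [[-0.904, 0.427, 0.001], [0.427, 0.904, 0.0], [-0.001, 0.001, -1.0]]
force: [-0.2, -0.8, 0.2]
gripper_width: 0.0299
```

```bash
python3 - <<'E'
from h import *
im=cap('top','top9')
P=cloud(im);P[im['range_z']==0]=-9;F=im['frame'].astype(int);B,G,R=F[...,0],F[...,1],F[...,2]
c=np.array([.5128,.1371]);E=np.c_[[-.426,-.9047],[.9047,-.426]]
v,u=np.mgrid[0:480,0:640]
m=(R>2*G)&(R>2*B)&(R>40)&(u>170)&(u<320)&(v>215)&(v<350)
n,l,st,ce=cv2.connectedComponentsWithStats(m.astype(np.uint8)); i=1+st[1:,4].argmax(); q=P[l==i];
r=cv2.minAreaRect((q[:,:2]*1000).astype(np.float32));print(r,np.median(q[:,2]));print(((cv2.boxPoints(r)/1000-c)@E).round(4))
for n,w,z0 in [('timer',(295,360,295,360),.012),('salt',(190,235,330,375),.03),('cup',(230,270,180,220),.03),('cooker',(275,370,135,235),.02)]:
    k=np.zeros((480,640),bool); k[w[2]:w[3],w[0]:w[1]]=1
    q=P[k&(P[...,2]>z0)]; (cc,rad)=cv2.minEnclosingCircle((q[:,:2]*1000).astype(np.float32)); print(n,np.round(cc,1),round(rad,1),((np.array(cc)/1000-c)@E).round(4),q[:,2].max().round(3))
E
python3 st.py
```

```text
((-4180.330078125, -4429.76123046875), (13283.017578125, 163.34375), 44.18290328979492) 0.030526579032457413
[[12.3188 -4.7138]
 [12.3763 -4.5609]
 [-0.057   0.113 ]
 [-0.1144 -0.0399]]
timer [450.1  10. ] 56.8 [ 0.1417 -0.0026] 0.076
salt [376.3 207.5] 27.8 [-0.0056 -0.1535] 0.064
cup [673.7 150.3] 25.4 [-0.0805  0.1399] 0.073
cooker [698.6  11.3] 76.2 [0.0347 0.2217] 0.14
14.2 [0.4837 0.3975 0.2277] 
 [[-0.904  0.427  0.   ]
 [ 0.427  0.904  0.   ]
 [-0.     0.    -1.   ]] [ 1.01  0.11  0.1   0.   -1.57 -1.45] [-0.2 -1.1 -1.6] 0.0297718269894159
mat [-0.2231 -0.1373]
-0.003 -0.0086 tool off [-0.1289 -0.22   -0.    ]
0.125 -0.0086 tool off [-0.1291 -0.348  -0.    ]
-0.15 0.001 tool off [-0.1384 -0.073   0.    ]
-0.06 0.001 tool off [-0.1385 -0.163   0.    ]
```

View pics/top9.png

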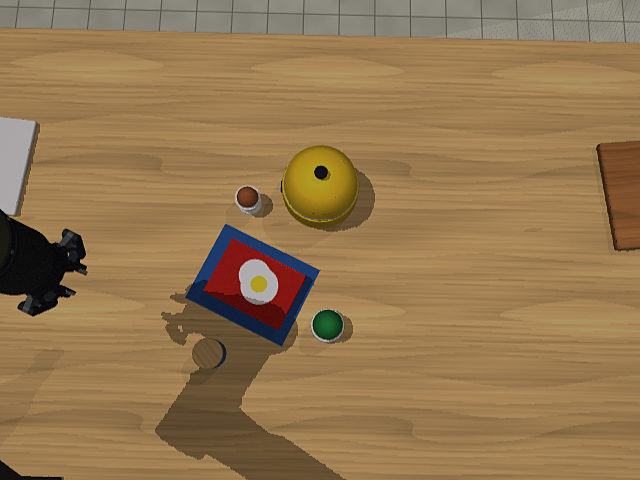

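The top view shows the book inside the mat, cover up, and the timer at (327,325) clear of the mat. Dead depth pixels and the book's corner spoiled the book and timer fits, so I redo those two.

```bash
python3 - <<'E'
from h import *
im=dict(np.load('top9.npz'))
P=cloud(im);ok=im['range_z']>0
c=np.array([.5128,.1371]);E=np.c_[[-.426,-.9047],[.9047,-.426]]
M=(P[...,:2]-c)@E
q=M[ok&(P[...,2]>.022)&(P[...,2]<.045)&(abs(M[...,0])<.125)&(abs(M[...,1])<.1)]
r=cv2.minAreaRect((q*1000).astype(np.float32));print('book',r,cv2.boxPoints(r))
q=M[ok&(P[...,2]>.012)&(P[...,2]<.1)&(M[...,0]>.112)&(M[...,0]<.23)&(abs(M[...,1])<.06)]
print('timer',cv2.minEnclosingCircle((q*1000).astype(np.float32)))
a=P[ok&(P[...,2]>.06)&(P[...,2]<.1)&(M[...,0]>.112)&(M[...,0]<.23)&(abs(M[...,1])<.06)];print('eggtop',((a.mean(0)[:2]-c)@E).round(4))
E
```

```text
book ((7.262321472167969, -0.3204154968261719), (115.20015716552734, 160.66050720214844), 89.26551055908203) [[-73.799706 -56.886013]
 [ 86.8476   -58.945507]
 [ 88.32435   56.245182]
 [-72.32296   58.304676]]
timer ((166.1885986328125, -8.846096992492676), 31.822641372680664)
eggtop [ 0.1661 -0.0096]
```

Both fits are now clean: book x runs from −74 to 88 mm and |y| is at most 59 mm. The timer is upright at x = 166 mm. I hand in the job.

```bash
python3 -c "
from cell import ctrl
print(ctrl.job_done())"
```

```text
the job is handed in; nothing more can be done
None
```

I pushed the timer off the mat and tipped the book over near its top. It fell flat inside the mat with its picture cover up. I backed the arm off and handed the job in at about 14 s; no verdict was reported.

- **Timer:** I pushed it at its foot with the part-closed fingers, about 105 mm towards mat +x. It stands upright at mat x = 166 mm; the limit is 136 mm.
- **Book:** The last depth check put its corners at x from −74 to +88 mm and within 59 mm of the middle line. The limits are ±108 mm in x and ±85.5 mm in y.
- **Other objects:** The egg cup, salt pot and egg cooker were within 1 mm of where they started.

My first fit of the book and timer after the fall gave nonsense, because dead depth pixels and the book's corner got into it. The figures above are from the cleaned refit of that same image, and no other check disagreed.

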